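# Dispense the thicker paper roll with its rocker

### The job

Each of the dispenser's two lanes holds one paper roll behind the gate of a rocking lever. Dispense the thicker roll: with the fingertips, press the paddle at the near end of that lane's lever right down and keep it down until the roll has run out into the catch tray, then let the lever come back up so that its gate is shut again. Do not touch the rolls themselves, and leave the other lane's lever and roll and the things around the dispenser alone.

Things in the scene. Friction and masses are not known exactly. Their poses are not given: they have to be found in the camera images.
- dispenser: Fixed two-lane gravity dispenser of grey and clear plastic, 200 wide, 106 high. Origin on the bench at mid-width; x along the lanes, downhill, away from the robot; y left; z up. Lane centres at y = +50 and -50; chutes 62 wide fall from z = 54 at x = -45 to z = 24 at x = 85, walls 64 high. Over each lane a lever rocks on a pivot at x = -50, z = 95; its 16 wide gate hangs into the lane at x = 65.
- rocker_left (a joint): Rocking lever of the left lane (y = +50). 0: at rest, level, gate shut. Grows as its near end (the paddle) is pressed, to 0.45 rad at the stop; a spring returns it. At the paddle's middle it takes about 3 N to start, 5 N at the stop. The thick roll passes under the gate only above about 0.36 rad.
- rocker_right (a joint): Rocking lever of the right lane (y = -50): the same as the left one.
- paddle_left (a point): Middle of the top face of the left lever's paddle, a flat black plate 40 (x) by 44 (y) by 6 thick at the lever's near end, 120 mm before the pivot. At rest it is level, 101 mm above the bench; at the stop it has gone down 53 mm and 9 mm in the dispenser's +x. Below it is only the bare bench.
- paddle_right (a point): Middle of the top face of the right lever's paddle; the same as the left one.
- roll_thick: The thicker paper roll, white, 48 diameter by 57 long with a small brown core, about 105 g, lying across one of the two lanes (either one; see its y in the dispenser's frame) against the shut gate. Origin at its centre, y along its axis; it turns about it as it rolls.
- roll_thin: The thinner paper roll, white, 28 diameter by 57 long, about 37 g, in the other lane. Origin at its centre, y along its axis.
- tray (a point): Middle of the floor of the catch tray beyond both lanes' low ends: 115 long (dispenser x = 85 to 200), 193 wide, shared by both lanes, walls 50 high. This point is at x = 142, y = 0, 11 mm above the bench. A roll that has run out comes to rest against its far wall.
- tape: Roll of clear packing tape lying on the bench on the dispenser's left, 90 outer diameter, 48 high. Origin under its centre. Leave alone.
- bottle: White plastic bottle standing on the dispenser's near left, 52 diameter, 100 high. Origin under its centre. Leave alone.
- bin: Open clear plastic bin on the dispenser's right, 100 by 130 by 60 high. Origin under its centre. Leave alone.
Not all that is in view belongs to the job. Leave any green look-alike of the roll_thick alone.

How it is judged:
By the outcome, as a careful person would: the job done as asked, in the order asked, and still so for the second after the job is handed in, with the robot touching nothing.
It also fails if it takes over 32 s, if anything falls off the work surface, if the arm or the gripper's body presses on something with over 40 N, if the wrist force passes 120 N, or if a joint passes its speed limit or range.

### The arm

A 7-joint arm with a two-finger parallel gripper is mounted at the origin on the work surface. World frame = base frame: x ahead of the robot, y to its left, z up, the work surface at z = 0. Lengths are in m, angles in rad, forces in N, time in s.
With the tool pointing down it reaches from about 0.425 to 0.875 m from the base axis. Payload 4.7 kg.
Tool frame: the origin (TCP) lies on the centre line of the jaws, within the pads' length; the fingertips stand ahead of it and the grasp point (between the pads) lies 2 mm behind it (nose_length is the z of the fingertips in the tool frame, in m); z points along the fingers, y is the line along which they close (so a half turn about z gives the same grasp; the last joint's range is limited). The gripper opens to 87 mm and grips with 3 to 60 N. Pads are 19 mm wide; open, the fingers measure 117 mm over their backs; the gripper's body (75 mm by 190 mm) begins 51 mm behind the grasp point.
Start: joints at [1.267, 0.321, -0.07, 1.45, 0.023, 1.371, -0.057], TCP at [0.203, -0.617, 0.24] pointing down, gripper open.
Joint ranges: [-2.86, 2.86], [-0.3, 2.09], [-1.38, 1.24], [0.06, 2.45], [-1.56, 4.7], [0.09, 2.05], [-2.69, 2.69]. Speed limits (rad/s): [2.57, 2.57, 3.14, 3.14, 3.14, 3.14, 3.14].

### API

Orientations are given as a rotation vector (axis times angle).
In Python, from bench import * gives the robot as it stands.
- The arm moves only by the tool send_rows, never from a script. Its arguments are lists of equal length, an entry for each row: "xyz": the shift along the tool's x, y, z in mm, a list of three; "dr": the turn, a rotation vector about the tool's x, y, z in rad, a list of three. A call has exactly 10 rows; each row is the pose to reach, as a shift and turn from the pose commanded when the call began, along the tool's axes at that moment; what a row does not reach only later rows make up. A row lasts 1/12 s, in which the tool goes at most 41.7 mm and 7.16 degrees, less where a joint would pass 70% of its speed; a pose out of reach is approached as far as the arm can. A call with a gripper value outside its range is refused whole. "jaw" is the finger opening in mm, from 0 to 87, set as the call begins (left out, the last holds). The fingers move at their own pace and stop on an object; "grip_force" is the grip in N (left out, the last holds). Time passes only in rows, so rows that repeat a pose let the fingers close, or fill a call up. It gives the time, the measured TCP pose, the force, the opening and the grip force at its end, in the units of the state.
- get_state(): the state, without advancing time (a new reading comes with each control period).
- get_image(name): name is "scene" or "top"; returns the picture (420x560x3 uint8, red, green, blue); there is no depth.
- calibration(name): a dict with "vfov" (degrees; the focal length in pixels is half the picture's height over the tangent of half this angle, whatever the lens; pixels are square), "cx", "cy" (the principal point, pixels), "k1" (the pictures are not rectified: a ray, as slopes to the right and down, at radius r is drawn at 1 + k1 r^2 times it, then the intrinsics apply), "rvec" (rotation vector, rad) and "tvec" (3), from world to camera coordinates, as OpenCV has them. Camera axes: x right, y down, z forward; pixel columns grow to the right and rows downward; lengths in m; the calibration is good to about 2 mm. A picture is of the moment at which its call begins. calibration takes no time and is no camera call.
- close_job(): hands the job in; it is judged then, once.
The state is a dict: "time": time; "joint_positions": joint angles; "qd": joint speeds; "joint_torque": joint torques, N m; "position": TCP position; "tool_rot": TCP orientation; "ft_force": force on the tool from outside, world axes, zero at the start; "torque": the same for the moment, N m; "grip_width": opening from 0.0 (shut) to 1.0 (fully open); "grip_force": force on a finger pad.
Only numpy, scipy, OpenCV 4.12 (cv2) and the standard library are available. Lean on these libraries where they do the work, as an engineer would, in place of code of your own. Each camera call takes 0.05 s, during which the arm holds its last target. There are 200 camera calls.

## Working session

There is one attempt and no reset: what is moved stays moved. The work goes in short steps, Python scripts to look and compute and a tool call to move; the robot and the scene stay as the last step left them, time stands still between calls to the robot, and variables do not carry over. Pictures are saved under pics/ and viewed, at most 10 in all, crops included, and the job is handed in when it is done.

Besides the shell and the picture viewer there is one more tool, called as name(argument=value, ...), one argument or row to a line, values as JSON. send_rows: Moves the arm, as the interface text tells. Its arguments: {"type":"object","properties":{"xyz":{"type":"array"},"dr":{"type":"array"},"jaw":{"type":"number"},"grip_force":{"type":"number"}},"required":["xyz","dr"]}

```bash
mkdir -p pics; ls
python3 - <<'E'
from bench import *
import cv2
for n in("scene","top"):
    cv2.imwrite(f"pics/{n}0.png",get_image(n)[:,:,::-1]); print(calibration(n))
s=get_state();print(s)
try: print(nose_length)
except Exception as e: print(e)
E
```

```text
pics
{'vfov': 49.95191165730457, 'cx': 281.55859576398086, 'cy': 218.59082799510628, 'k1': 0.04360140039794693, 'rvec': array([ 2.04916051,  1.48406144, -0.54341749]), 'tvec': array([-0.27415334, -0.37647831,  1.29417313])}
{'vfov': 46.94356280343981, 'cx': 283.8691537006719, 'cy': 204.14061418442677, 'k1': 0.031226747657691, 'rvec': array([ 2.16708647, -2.12792116,  0.1587545 ]), 'tvec': array([0.06368811, 0.63718859, 0.94305942])}
{'time': 0.1, 'joint_positions': array([ 1.26709488,  0.32173271, -0.07007971,  1.4515666 ,  0.02259909,
        1.37080917, -0.05690128]), 'qd': array([-0.00148044, -0.000515  ,  0.00128572, -0.00230315, -0.00026116,
       -0.00175013,  0.00148259]), 'joint_torque': array([ 1.99570072e-04, -4.92571163e+01, -4.05850913e-01, -3.13398707e+01,
       -6.42288546e-02,  3.94907780e-02,  6.23498863e-05]), 'position': array([ 0.20291478, -0.61701428,  0.2385745 ]), 'tool_rot': array([-3.10034044e+00, -4.96869885e-01,  5.76970678e-04]), 'ft_force': array([-0.39054623, -0.06641497,  0.05386395]), 'torque': array([-0.02392312, -0.01651292, -0.04899026]), 'grip_force': 0.0, 'grip_width': 1.0013527360229924}
0.017
```

View pics/scene0.png

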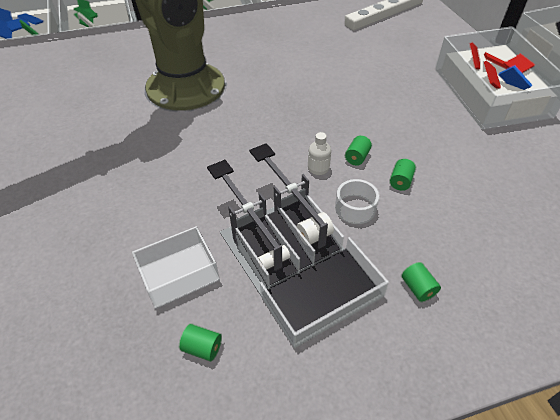

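View pics/top0.png

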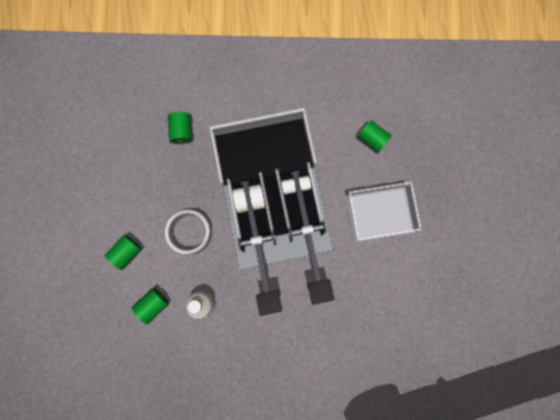

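The thick white roll is in the left lane: top view (248,198), scene (315,230). The right lane's roll at top (296,186), scene (272,260), is thinner. The green cylinders are look-alikes, so I leave them alone. The target is the left paddle, on the bottle's side, at top (268,302), scene (262,152). Next I confirm this in an enlarged crop and measure.

```bash
cat > h.py <<'E'
from bench import *
import numpy as np, cv2
from scipy.spatial.transform import Rotation as R
def cam(n):
    c=calibration(n); f=210/np.tan(np.radians(c['vfov']/2)); return c,f,R.from_rotvec(c['rvec']).as_matrix()
def ray(n,u,v):
    c,f,M=cam(n); d=np.array([(u-c['cx'])/f,(v-c['cy'])/f]); s=d.copy()
    for _ in range(20): s=d/(1+c['k1']*(s@s))
    return -M.T@c['tvec'], M.T@np.array([*s,1])
def plane(n,u,v,z):
    o,d=ray(n,u,v); return o+d*(z-o[2])/d[2]
E
python3 - <<'E'
from h import *
t=cv2.imread("pics/top0.png"); s=cv2.imread("pics/scene0.png")
a=cv2.resize(t[160:330,210:350],None,fx=3,fy=3,interpolation=2)
b=cv2.resize(s[130:300,195:355],None,fx=2.3,fy=3*170/170/1.0*1.0,interpolation=2) if 0 else cv2.resize(s[130:300,200:340],None,fx=2.7,fy=3,interpolation=2)
cv2.imwrite("pics/crop.png",np.hstack([a,b[:,:370]]))
for n,im,rois in(("top",t,{"L":(252,284,275,320),"R":(304,268,338,306)}),("scene",s,{"L":(245,138,278,162),"R":(203,155,236,180)})):
    for k,(x0,y0,x1,y1) in rois.items():
        m=(im[y0:y1,x0:x1].max(2)<45).astype(np.uint8); m=cv2.morphologyEx(m,cv2.MORPH_OPEN,np.ones((7,7)))if n=="top" else cv2.morphologyEx(m,cv2.MORPH_OPEN,np.ones((5,5)))
        c=max(cv2.findContours(m,0,2)[0],key=cv2.contourArea); r=cv2.minAreaRect(c); u,v=r[0][0]+x0,r[0][1]+y0
        print(n,k,r,u,v,plane(n,u,v,.101).round(4))
# white pivot blocks & lane geometry at top: bottle and axis
for nm,u,v,z in(("pivL",257,241,.1),("pivR",308,230,.1),("bottle",194,307,.1)): print(nm,plane("top",u,v,z).round(3))
print(R.from_rotvec(get_state()['tool_rot']).as_matrix().round(3))
E
```

```text
Traceback (most recent call last):
ValueError: max() iterable argument is empty
```

View pics/crop.png

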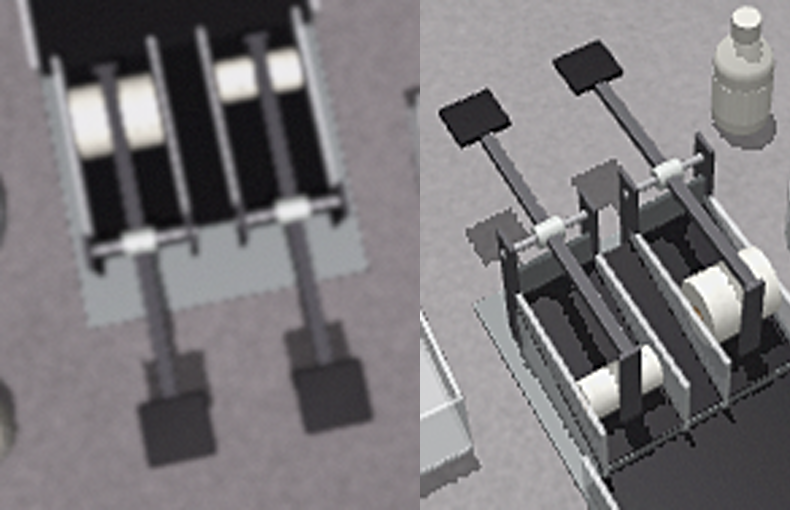

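The crop confirms it: the thick roll with the brown core is in the left lane (bottle side), and the thin one is in the right lane. The left paddle in the top view spans about (257-282, 291-316) px, with its shadow just above it. I need a better threshold for the mask.

Run:
```python
from h import *
t=cv2.imread("pics/top0.png"); s=cv2.imread("pics/scene0.png")
print(t[302,268],t[283,261],t[288,320],s[152,262],s[168,220])
for n,im,rois in(("top",t,{"L":(248,280,290,322),"R":(300,265,342,310)}),("scene",s,{"L":(245,138,280,164),"R":(203,155,238,182)})):
    for k,(x0,y0,x1,y1) in rois.items():
        cc={"topL":(268,302),"topR":(320,288),"sceneL":(262,152),"sceneR":(220,168)}[n+k]; th=im[cc[1],cc[0]].max()+9
        m=(im[y0:y1,x0:x1].max(2)<th).astype(np.uint8); m=cv2.morphologyEx(m,cv2.MORPH_OPEN,np.ones((9,9) if n=="top" else (6,6)))
        cs=cv2.findContours(m,0,2)[0]
        if not cs: print(n,k,"none"); continue
        c=max(cs,key=cv2.contourArea); r=cv2.minAreaRect(c); u,v=r[0][0]+x0,r[0][1]+y0
        print(n,k,np.round(r[1],1),r[2],round(u,1),round(v,1),plane(n,u,v,.101).round(4))
P={k:plane("top",u,v,z) for k,u,v,z in(("pivL",257,241,.1),("pivR",308,230,.1),("bottle",194,307,.1))}
for k in P: print(k,P[k].round(3))
S=get_state();print(R.from_rotvec(S['tool_rot']).as_matrix().round(3))
```

```text
[59 55 56] [74 73 76] [57 54 57] [48 44 49] [47 45 46]
top L [22. 21.] 90.0 268.5 301.0 [0.4441 0.1009 0.101 ]
top R [20. 21.] 90.0 320.5 291.0 [0.4642 0.0036 0.101 ]
scene L [14. 19.] 90.0 262.5 153.0 [0.4456 0.1009 0.101 ]
scene R [13.3 19.8] 81.8698959350586 220.4 168.9 [0.465  0.0044 0.101 ]
pivL [0.556 0.125 0.1  ]
pivR [0.579 0.028 0.1  ]
bottle [0.431 0.24  0.1  ]
[[ 0.95   0.312 -0.001]
 [ 0.312 -0.95   0.002]
 [-0.    -0.002 -1.   ]]
```

Two views agree: the left paddle is at (0.445, 0.101, 0.101) and the dispenser's yaw is about 11.6°. I'll close the jaws and travel high around the base, with the tool turned +0.115 about its z. A straight vertical press at the paddle's middle puts the fingertip's far edge at the paddle's middle when it reaches the stop.

send_rows(
  xyz=[
    [15,-12,0],
    [44,-36,0],
    [74,-60,0],
    [104,-85,0],
    [134,-109,0],
    [164,-133,0],
    [194,-158,0],
    [224,-182,0],
    [254,-207,0],
    [284,-231,0],
  ],
  dr=[
    [0,0,0.01],
    [0,0,0.02],
    [0,0,0.035],
    [0,0,0.05],
    [0,0,0.06],
    [0,0,0.07],
    [0,0,0.085],
    [0,0,0.1],
    [0,0,0.11],
    [0,0,0.115],
  ],
  jaw=0,
  grip_force=10,
)

```text
time: 0.93
position: [0.4011, -0.3073, 0.2393]
tool_rot: [3.126, 0.317, -0.001]
ft_force: [0.8, -1.0, 0.1]
grip_width: 0.33
grip_force: 0.0
```

```bash
cat > d.py <<'E'
from h import *
S=get_state(); M=R.from_rotvec(S['tool_rot']).as_matrix()
print(S['time'],S['position'].round(4),S['ft_force'].round(1),S['grip_width'],M.round(3).tolist())
for w in([.49,-.15,.24],[.4445,.101,.20],[.4445,.101,.125],[.4445,.101,.065]): print(w,(M.T@(np.array(w)-S['position'])*1000).round(1))
E
python3 d.py
```

```text
0.9333 [ 0.4011 -0.3073  0.2393] [ 0.8 -1.   0.1] 0.32950549961757886 [[0.98, 0.201, -0.0], [0.201, -0.98, -0.0], [-0.0, -0.0, -1.0]]
[0.49, -0.15, 0.24] [ 118.7 -136.2   -0.7]
[0.4445, 0.101, 0.2] [ 124.6 -391.3   39.3]
[0.4445, 0.101, 0.125] [ 124.6 -391.3  114.3]
[0.4445, 0.101, 0.065] [ 124.7 -391.3  174.3]
```

send_rows(
  xyz=[
    [25,-28,0],
    [50,-58,0],
    [75,-88,0],
    [97,-120,0],
    [112,-156,0],
    [118,-195,0],
    [121,-235,0],
    [124,-275,0],
    [125,-315,0],
    [125,-345,0],
  ],
  dr=[
    [0,0,0],
    [0,0,0],
    [0,0,0],
    [0,0,0],
    [0,0,0],
    [0,0,0],
    [0,0,0],
    [0,0,0],
    [0,0,0],
    [0,0,0],
  ],
)

```text
time: 1.77
position: [0.4525, 0.0575, 0.2393]
tool_rot: [-3.125, -0.323, 0.0]
ft_force: [0.3, 0.6, -0.9]
grip_width: 0.004
grip_force: 0.0
```

send_rows(
  xyz=[
    [0,-25,5],
    [0,-40,15],
    [0,-48,30],
    [0,-48,50],
    [0,-48,70],
    [0,-48,85],
    [0,-48,95],
    [0,-48,100],
    [0,-48,100],
    [0,-48,100],
  ],
  dr=[
    [0,0,0],
    [0,0,0],
    [0,0,0],
    [0,0,0],
    [0,0,0],
    [0,0,0],
    [0,0,0],
    [0,0,0],
    [0,0,0],
    [0,0,0],
  ],
)

```text
time: 2.6
position: [0.4443, 0.1009, 0.1399]
tool_rot: [-3.125, -0.318, -0.001]
ft_force: [0.6, -0.1, 0.1]
grip_width: 0.005
grip_force: 0.0
```

```bash
python3 d.py; python3 -c "
from h import *
a=get_image('top')[200:350,190:350,::-1];b=get_image('scene')[110:260,190:350,::-1]
cv2.imwrite('pics/c2.png',cv2.resize(np.hstack([a,b]),None,fx=2.5,fy=2.5))"
```

```text
2.6 [0.4443 0.1009 0.1399] [ 0.6 -0.1  0.1] 0.004682389963728786 [[0.98, 0.201, 0.0], [0.201, -0.98, 0.0], [0.0, -0.0, -1.0]]
[0.49, -0.15, 0.24] [  -5.7  255.  -100.1]
[0.4445, 0.101, 0.2] [  0.3  -0.1 -60.1]
[0.4445, 0.101, 0.125] [ 0.2 -0.1 14.9]
[0.4445, 0.101, 0.065] [ 0.2 -0.1 74.9]
```

View pics/c2.png

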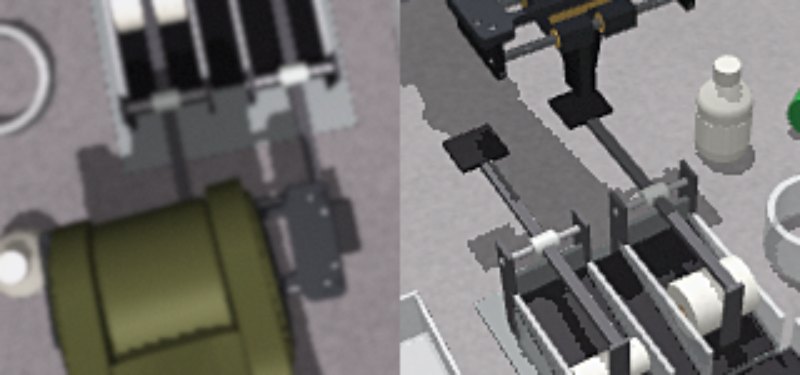

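The closed fingertips are right above the left paddle (scene crop 580,100), the gripper body is clear of the right paddle, and the bottle is clear. Now I press down.

send_rows(
  xyz=[
    [0,0,8],
    [0,0,18],
    [0,0,26],
    [0,0,34],
    [0,0,42],
    [0,0,50],
    [0,0,58],
    [0,0,65],
    [0,0,70],
    [0,0,72],
  ],
  dr=[
    [0,0,0],
    [0,0,0],
    [0,0,0],
    [0,0,0],
    [0,0,0],
    [0,0,0],
    [0,0,0],
    [0,0,0],
    [0,0,0],
    [0,0,0],
  ],
)

```text
time: 3.53
position: [0.4432, 0.1008, 0.0665]
tool_rot: [-3.125, -0.318, 0.003]
ft_force: [1.0, -0.6, 5.3]
grip_width: 0.005
grip_force: 2.6
```

send_rows(
  xyz=[
    [0,0,1],
    [0,0,2],
    [0,0,2],
    [0,0,2],
    [0,0,2],
    [0,0,2],
    [0,0,2],
    [0,0,2],
    [0,0,2],
    [0,0,2],
  ],
  dr=[
    [0,0,0],
    [0,0,0],
    [0,0,0],
    [0,0,0],
    [0,0,0],
    [0,0,0],
    [0,0,0],
    [0,0,0],
    [0,0,0],
    [0,0,0],
  ],
)

```text
time: 4.37
position: [0.4435, 0.1009, 0.0661]
tool_rot: [3.125, 0.318, -0.002]
ft_force: [-1.9, -0.8, 10.3]
grip_width: 0.005
grip_force: 5.4
```

```bash
python3 d.py|head -1; python3 -c "
from h import *
a=get_image('top')[100:320,190:350,::-1];b=get_image('scene')[120:340,190:390,::-1]
cv2.imwrite('pics/c3.png',cv2.resize(np.hstack([a,b]),None,fx=2.2,fy=2.2))"
```

```text
4.3667 [0.4435 0.1009 0.0661] [-1.9 -0.8 10.3] 0.00465355583836407 [[0.979, 0.202, -0.001], [0.202, -0.979, -0.001], [-0.001, 0.001, -1.0]]
```

View pics/c3.png

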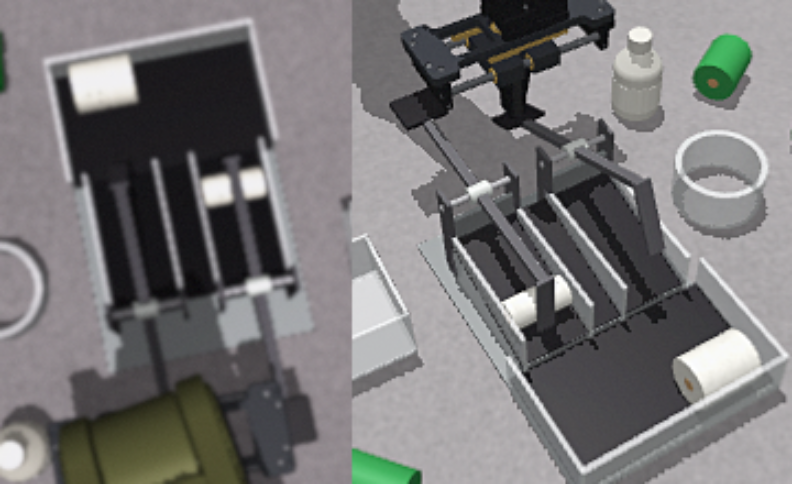

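The lever is at its stop and the thick roll lies against the tray's far wall: crop (100,85) from the top, (715,365) from the scene. The thin roll is still behind its shut gate. Now I let the lever up gently and retreat.

send_rows(
  xyz=[
    [0,0,-4],
    [0,0,-10],
    [0,0,-17],
    [0,0,-24],
    [0,0,-31],
    [0,0,-38],
    [0,0,-45],
    [0,0,-51],
    [0,0,-56],
    [0,0,-62],
  ],
  dr=[
    [0,0,0],
    [0,0,0],
    [0,0,0],
    [0,0,0],
    [0,0,0],
    [0,0,0],
    [0,0,0],
    [0,0,0],
    [0,0,0],
    [0,0,0],
  ],
)

```text
time: 5.3
position: [0.4445, 0.1009, 0.1281]
tool_rot: [-3.125, -0.318, -0.002]
ft_force: [0.7, 0.4, 0.5]
grip_width: 0.004
grip_force: 0.0
```

send_rows(
  xyz=[
    [0,0,-8],
    [0,0,-20],
    [0,0,-35],
    [0,0,-50],
    [0,0,-65],
    [0,0,-80],
    [0,0,-90],
    [0,0,-95],
    [0,0,-95],
    [0,0,-95],
  ],
  dr=[
    [0,0,0],
    [0,0,0],
    [0,0,0],
    [0,0,0],
    [0,0,0],
    [0,0,0],
    [0,0,0],
    [0,0,0],
    [0,0,0],
    [0,0,0],
  ],
)

```text
time: 6.13
position: [0.4438, 0.1008, 0.2222]
tool_rot: [3.125, 0.318, -0.0]
ft_force: [0.0, 0.2, -0.8]
grip_width: 0.004
grip_force: 0.0
```

```bash
python3 d.py|head -1; python3 -c "
from h import *
b=get_image('scene')[100:340,130:410,::-1]
cv2.imwrite('pics/c4.png',cv2.resize(b,None,fx=2.4,fy=2.4))"
```

```text
6.1333 [0.4438 0.1008 0.2222] [ 0.   0.2 -0.8] 0.0036984013675562255 [[0.98, 0.201, -0.0], [0.201, -0.98, -0.0], [-0.0, 0.0, -1.0]]
```

View pics/c4.png

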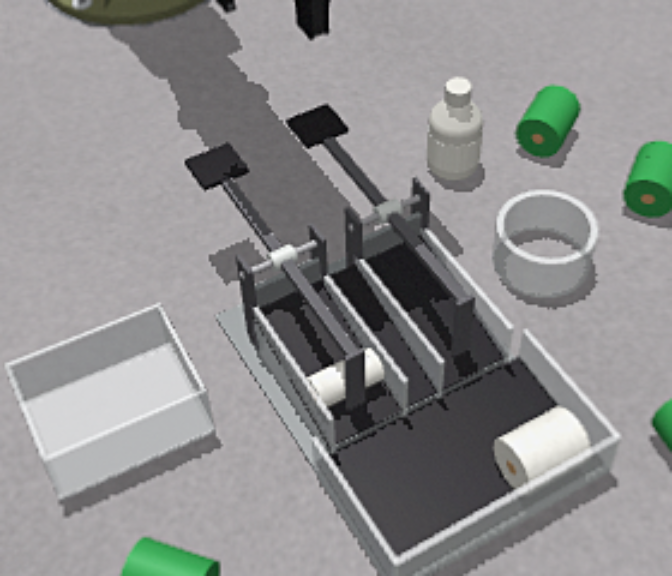

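The left lever is level again with its gate shut (460,320), the thick roll is in the tray (540,445), the thin roll is still in its lane, and the arm is clear.

```bash
python3 -c "
from bench import *
print(close_job())"
```

```text
the job is handed in; nothing more can be done
None
```

The thick roll, in the left lane, was dispensed into the catch tray, the lever is back up with its gate shut, nothing else was moved, and the job was handed in after about 6 s; no verdict was returned.

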